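# Lock the flywheel with its notch at the pointer

### The job

Swing the locking arm up until it stands upright off the flywheel, then turn the flywheel by its boss so that the notch in its rim faces the pointer, and swing the arm back down so that its tooth sits fully home in the notch. Leave the other things on the bench where they are.

Things in the scene. Friction and masses are not known exactly. Their poses are not given: they have to be found in the camera images.
- engine: Small engine on a stand, fixed. Origin: centre of its base plate's underside (plate 200 x 180 x 12 mm) on the bench; z up, x level towards the high side of the slope. The crank axis leans 35 degrees: in this frame it points outwards along (-0.574, 0, 0.819) through (0, 0, 110 mm). It carries the flywheel; the locking arm hinges on a block at the high side.
- flywheel (a joint): Turn of the flywheel about the crank axis, rad, counter-clockwise seen from above. 0: notch faces the pointer. Steel disc 140 mm across, 24 mm thick, with one notch in its rim: 18 mm wide, 20 mm deep radially, through the whole thickness. Stays where left; turning takes about 0.15 N m; range 2.8 rad either way.
- boss (a point): Grip point on the crank axis, in the flywheel's central driving boss: a steel block 56 mm long, 34 mm wide, 28 mm tall on the flywheel's outer face. The point is 22 mm above that face, 6 mm below the boss's top. z: outwards along the crank axis; x: along the boss's long sides, from the axis towards the notch. Turns with the flywheel.
- notch (a point): Middle of the notch at the level of the flywheel's outer face, 60 mm from the crank axis; axes as for boss.
- mark (a point): Fixed pointer: steel tab 5 mm wide on the engine just outside the rim at the high side, 78 mm from the crank axis, level with the flywheel's outer face. Fixed axes: z outwards along the crank axis, x straight up the slope (from the crank axis through this point), y level, parallel to the locking arm's hinge.
- lock_arm (a joint): Angle of the locking arm, rad. 0: fully down, tooth all the way in the notch. About 0.37: the tooth rests on the rim away from the notch; above 0.4 it is clear of the flywheel. 1.57: a quarter turn up, along the crank axis direction; 1.75: stop. Stiff hinge: stays where left; takes 2 to 3 N at the ball. Tooth 11 mm wide, 12 mm radially.
- ball (a point): Centre of the black ball knob (32 mm diameter) at the free end of the steel locking arm. The arm is a bar 12 mm wide; when down it passes across above the boss. The ball is 149 mm from the hinge line. Fully down it lies, in the axes of mark, at (-126, 0, 38) mm from mark.
- hinge (a point): Middle of the locking arm's hinge line, which runs along the y axis of mark; fixed; 20 mm farther up the slope than mark and 8 mm further out. Hinge block and ears are 56 mm wide, reaching 17 mm above the flywheel's outer face.
- spanner: Bystander: open-ended steel spanner, 190 mm long, lying. Origin: middle of its length at its underside. To be left alone.
- driver: Bystander: screwdriver with a black handle, 200 mm long, lying. Origin: middle of its length at its underside. To be left alone.
- socket: Bystander: upright steel socket, 34 mm across, 60 mm tall. Origin: centre of its underside. To be left alone.
- tin: Bystander: small can with a paper label, 68 mm across, 75 mm tall. Origin: centre of its underside. To be left alone.
- plug_box: Bystander: cardboard box, 55 x 100 x 45 mm. Origin: centre of its underside. To be left alone.
- brush: Bystander: brush, 170 mm long, lying. Origin: middle of its length at its underside. To be left alone.
- oil: Bystander: white bottle, 66 mm across, 190 mm tall. Origin: centre of its underside. To be left alone.
- bowl: Bystander: steel bowl, 100 mm across, 40 mm tall. Origin: centre of its underside. To be left alone.

How it is judged (in metres and radians):
On the way, in this order (a step that is already met when the one before it is completed fails the run):
1. the locking arm is swung up (at least 1.2 rad) before the flywheel has been turned to the pointer (value of joint lock_arm above 1.2 rad and value of joint flywheel above 0.2 rad), for 0.2 s.
2. with the arm still up (above 0.9 rad), the notch is turned to within 0.07 rad of the pointer (value of joint flywheel between -0.07 and 0.07 rad and value of joint lock_arm above 0.9 rad), for 0.2 s.
At the end, for the whole second after the job is handed in: The notch faces the pointer within 0.07 rad, the locking arm is down within 0.06 rad of fully home (its tooth in the notch), and both are at rest (value of joint flywheel between -0.07 and 0.07 rad and value of joint lock_arm below 0.06 rad and velocity of joint flywheel between -0.05 and 0.05 rad/s and velocity of joint lock_arm between -0.05 and 0.05 rad/s); the robot touches nothing.
It fails at once if a bystander is moved by more than 25 mm (distance of any of spanner, driver, socket, tin, plug_box, brush, oil, bowl from where it was at the start of the episode above 0.025 m).
It also fails if it takes over 61 s, if anything falls off the work surface, if the arm or the gripper's body presses on something with over 40 N, if the wrist force passes 120 N, or if a joint passes its speed limit or range.

### The arm

A 6-joint arm with a two-finger parallel gripper is mounted at the origin on the work surface. World frame = base frame: x ahead of the robot, y to its left, z up, the work surface at z = 0. Lengths are in mm, angles in rad, forces in N, time in s.
With the tool pointing down it reaches from about 200 to 875 mm from the base axis. Payload 3.4 kg.
Tool frame: the origin (TCP) lies where the fingers leave the gripper's body, on its centre line; the fingertips stand 97 mm ahead of it and the grasp point (between the pads) lies 78 mm ahead of it (robot.tip_extent is the distance from the TCP to the fingertips, in mm); z points along the fingers, y is the line along which they close (so a half turn about z gives the same grasp; the last joint's range is limited). The gripper opens to 94 mm and grips with 3 to 60 N. Pads are 16 mm wide; open, the fingers measure 119 mm over their backs; the gripper's body (75 mm by 177 mm) begins 78 mm behind the grasp point.
Start: joints at [-1.33, 0.276, 1.505, -0, 1.361, -0.121], TCP at [203.525, -537.804, 302.693] pointing down, gripper open.
Joint ranges: [-2.89, 2.89], [-0.75, 2.08], [0.22, 2.7], [-1.18, 4.32], [0.11, 2.71], [-2.7, 2.7]. Speed limits (rad/s): [2.57, 2.57, 3.14, 3.14, 3.14, 3.14].

### API

Orientations are given as [roll, pitch, yaw] about the fixed x, y, z axes, in that order (R = Rz(yaw) Ry(pitch) Rx(roll)).
In Python, from rig import robot gives the robot as it stands.
- The arm moves only by the tool servo_tool, never from a script. Its argument "plan" is a list of rows, each a list of 7 numbers: the shift along the tool's x, y, z as a fraction of full scale, then the turn, a rotation vector about the tool's x, y, z as a fraction of full scale, then the opening, from 0 (shut) to 1 (fully open). In form: [[tx, ty, tz, rx, ry, rz, grip], ...]. A call has 1 to 20 rows; each row shifts and turns the commanded pose from where the row before left it, along the tool's axes as they then stand; what a row does not reach is not made up. Full scale, the value 1, is 2.5 cm for a shift and 5 degrees for a turn. A row lasts 1/12 s, in which the tool goes at most 41.7 mm and 7.16 degrees, less where a joint would pass 70% of its speed; a pose out of reach is approached as far as the arm can. A call with a number of a shift or a turn outside -1 to 1 is refused whole. A call with a gripper value outside its range is refused whole. The fingers move at their own pace and stop on an object; "newtons" is the grip in N (left out, the last holds). Time passes only in rows, so rows that do not move let the fingers close. It gives the time, the measured TCP pose, the force, the opening and the grip force at its end, in the units of the state.
- robot.observe(): the state, without advancing time (a new reading comes with each control period).
- robot.get_image(name): name is "scene" or "top" or "wrist"; returns a dict with "pixels" (420x560x3 uint8, red, green, blue), "depth" (420x560 float32, mm along the optical axis (not along the pixel's ray), 0 where there is no reading), "camera_matrix" (3x3 intrinsics, pixels), "k1" (the pictures are not rectified: a ray, as slopes to the right and down, at radius r is drawn at 1 + k1 r^2 times it, then the intrinsics apply), "pose" (4x4, takes a point from camera to world coordinates); the wrist camera has in their place "T_tool_cam" (4x4, takes a point from camera to tool coordinates, whose origin is the TCP and whose axes are the flange's). Camera axes: x right, y up, looking along -z (the intrinsics and any distortion apply to the point x, -y, -z); pixel columns grow to the right and rows downward; lengths in mm; the calibration is good to about 2 mm. A picture is of the moment at which its call begins: read the wrist's pose just before it.
- robot.hand_in(): hands the job in; it is judged then, once.
The state is a dict: "time_s": time; "qpos": joint angles; "qvel": joint speeds; "joint_efforts": joint torques, N m; "eef_pos": TCP position; "tcp_rot": TCP orientation; "force": force on the tool from outside, world axes, zero at the start; "wrist_torque": the same for the moment, N m; "grip_width": finger opening in mm; "grasp_force": force on a finger pad.
Only numpy, scipy, OpenCV 4.12 (cv2) and the standard library are available. Lean on these libraries where they do the work, as an engineer would, in place of code of your own. Each camera call takes 0.05 s, during which the arm holds its last target. There are 200 camera calls.

## Working session

There is one attempt and no reset: what is moved stays moved. The work goes in short steps, Python scripts to look and compute and a tool call to move; the robot and the scene stay as the last step left them, time stands still between calls to the robot, and variables do not carry over. Pictures are saved under pics/ and viewed, at most 10 in all, crops included, and the job is handed in when it is done.

Besides the shell and the picture viewer there is one more tool, called after "Call:" by a JSON object that holds its "method" and its "body". servo_tool: Moves the arm, as the interface text tells. Its arguments: {"type":"object","properties":{"plan":{"type":"array"},"newtons":{"type":"number"}},"required":["plan"]}

```bash
mkdir -p pics; ls; cat > h.py <<'E'
import numpy as np, cv2
from rig import robot
from scipy.spatial.transform import Rotation as R
def snap(n):
    im=robot.get_image(n); cv2.imwrite(f'pics/{n}_{np.random.randint(99999)}.png',im['pixels'][:,:,::-1]); return im
def cloud(im,T=None):
    K=np.array(im['camera_matrix']);d=im['depth'];h,w=d.shape
    u,v=np.meshgrid(np.arange(w),np.arange(h))
    p=cv2.undistortPoints(np.stack([u,v],-1).reshape(-1,1,2).astype(float),K,np.array([im['k1'],0,0,0,0.])).reshape(h,w,2)
    P=np.stack([p[...,0]*d,-p[...,1]*d,-d],-1)
    T=np.array(im['pose']) if T is None else T
    return P@T[:3,:3].T+T[:3,3]
E
python3 - <<'E'
from h import *
print(robot.observe())
for n in('scene','top'):
    im=robot.get_image(n); cv2.imwrite(f'pics/{n}0.png',im['pixels'][:,:,::-1]); np.savez(f'{n}0.npz',c=cloud(im),d=im['depth'],px=im['pixels']); print(im['k1'],im['camera_matrix'],im['pose'])
E
```

```text
pics
{'time_s': 0.0, 'qpos': array([-1.33002738e+00,  2.76585578e-01,  1.50609585e+00,  1.17136559e-05,
        1.36071107e+00, -1.21001985e-01]), 'qvel': array([-0.00095588, -0.00086404, -0.00090458,  0.00029343, -0.0008501 ,
       -0.00020699]), 'joint_efforts': array([ 1.63172976e-03, -4.04582477e+01, -2.37228942e+01,  7.00951810e-02,
        3.44992045e-02, -1.39521840e-04]), 'eef_pos': array([ 203.41453941, -537.40388842,  301.82482694]), 'tcp_rot': array([-3.13980736e+00, -2.28620991e-04,  3.61768276e-01]), 'force': array([-0.50957994, -0.52342913,  0.20851707]), 'wrist_torque': array([-0.01036148, -0.0210916 ,  0.03294119]), 'grasp_force': 0.0, 'grip_width': 93.75715787003692}
-0.009290630205338695 [[388.33278596   0.         274.2563948 ]
 [  0.         388.33278596 211.27060269]
 [  0.           0.           1.        ]] [[ 2.70008811e-01 -6.05448415e-01  7.48683818e-01  1.19567892e+03]
 [ 9.62597490e-01  1.87817869e-01 -1.95270379e-01 -1.21941277e+02]
 [-2.23900582e-02  7.73405886e-01  6.33515604e-01  6.80212588e+02]
 [ 0.00000000e+00  0.00000000e+00  0.00000000e+00  1.00000000e+00]]
0.0006651678125242643 [[380.24406265   0.         285.22322288]
 [  0.         380.24406265 214.14577156]
 [  0.           0.           1.        ]] [[-8.03827520e-02  9.76624172e-01 -1.99358571e-01  4.00782728e+02]
 [-9.96748655e-01 -7.98697391e-02  1.06274946e-02  4.69779880e+01]
 [-5.54364888e-03  1.99564655e-01  9.79868979e-01  9.73202976e+02]
 [ 0.00000000e+00  0.00000000e+00  0.00000000e+00  1.00000000e+00]]
```

View pics/scene0.png

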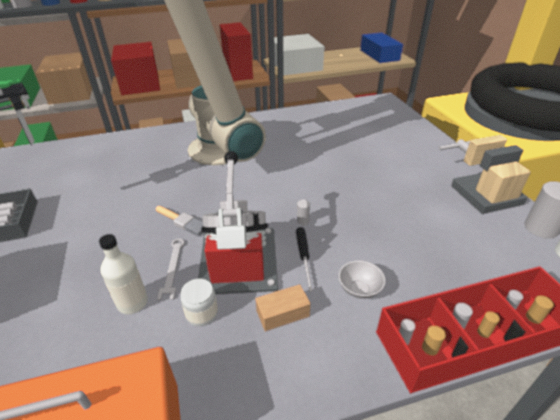

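View pics/top0.png

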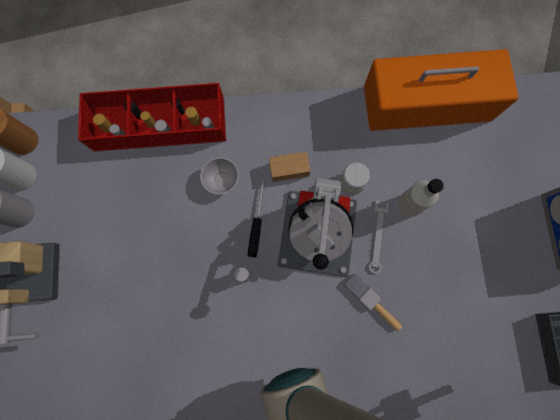

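The scene view shows the engine in mid-bench. In the top view its plate is centred near (320,232), the ball is at (320,261) and the hinge is at (327,190), so the slope rises away from the robot. Next is a close-up with the measurements.

```bash
python3 - <<'E'
from h import *
z=np.load('top0.npz');c=z['c'];px=z['px']
cr=px[160:300,255:395][:,:,::-1]
cv2.imwrite('pics/topcrop.png',cv2.resize(cr,None,fx=4.2,fy=4.2,interpolation=cv2.INTER_CUBIC))
for n,(u,v) in dict(ball=(320,261),armmid=(323,225),hinge=(327,188),oil=(425,195),bowl=(219,177),tin=(357,176),sock=(242,274),wheelL=(298,235)).items(): print(n,c[v,u].round(1))
E
```

```text
ball [452.6 -19.5 246.9]
armmid [524.2 -34.1 228.7]
hinge [613.2 -56.6 176.1]
oil [ 587.7 -278.2  143.8]
bowl [711.9 203.3   6.5]
tin [ 664.5 -146.3   75.2]
sock [450.3 151.1  60.1]
wheelL [523.3  13.  125. ]
```

View pics/topcrop.png

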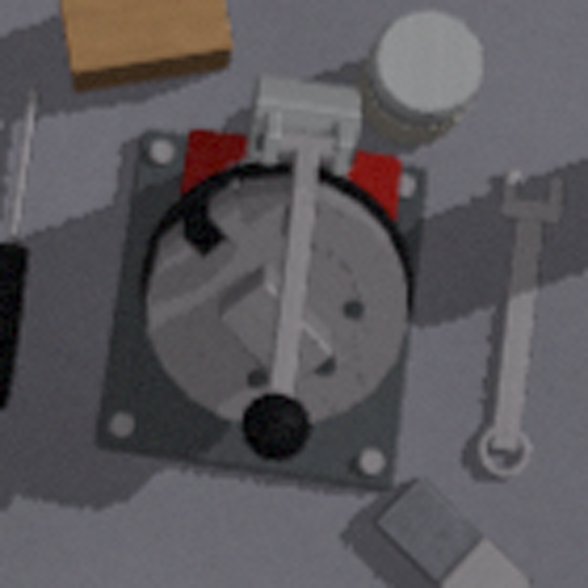

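The crop shows the dark notch at crop (205,235), that is top pixel (304,216), roughly 0.8 rad CCW of the pointer. The ball is at crop (276,427). I'll fit the wheel plane, the disc and the notch angle.

```bash
python3 - <<'E'
from h import *
from scipy.optimize import least_squares
for n in('top','scene'):
    z=np.load(n+'0.npz');c=z['c'].reshape(-1,3);px=z['px'].reshape(-1,3).astype(int)
    m=(abs(c[:,0]-520)<130)&(abs(c[:,1]+32)<120)&(c[:,2]>14)
    P=c[m]
    # plate-top points give yaw via minAreaRect
    q=c[(abs(c[:,2]-12)<4.5)&(abs(c[:,0]-520)<135)&(abs(c[:,1]+32)<125)]
    print(n,len(P),cv2.minAreaRect(q[:,:2].astype(np.float32)))
    # disc plane: RANSAC w/ tilt constraint
    rng=np.random.default_rng(0);best=0
    for _ in range(3000):
        a=P[rng.choice(len(P),3,False)];nn=np.cross(a[1]-a[0],a[2]-a[0]);l=np.linalg.norm(nn)
        if l<500: continue
        nn/=l; nn*=np.sign(nn[2])
        if abs(nn[2]-.819)>.05: continue
        k=(abs((P-a[0])@nn)<1.5).sum()
        if k>best: best=k;b=(nn,a[0])
    nn,p0=b
    for _ in range(5):
        i=P[abs((P-p0)@nn)<2.5];p0=i.mean(0);nn=np.linalg.svd(i-p0)[2][2];nn*=np.sign(nn[2])
    print(best,nn.round(3),'yaw',np.arctan2(-nn[1],-nn[0]).round(3),p0.round(1), 'offset n.p',nn@p0)
    yaw=np.arctan2(-nn[1],-nn[0])
    X=np.array([.819*np.cos(yaw),.819*np.sin(yaw),.574]);N=np.array([-.574*np.cos(yaw),-.574*np.sin(yaw),.819]);Y=np.cross(N,X)
    i=P[abs((P-p0)@N)<3];xy=np.c_[(i-p0)@X,(i-p0)@Y]
    (cc,r)=cv2.minEnclosingCircle(xy.astype(np.float32));print('circle',cc,r)
    C=p0+X*cc[0]+Y*cc[1];print('centre outer face',C.round(1))
E
```

```text
top 5621 ((520.1035766601562, -31.550140380859375), (248.85150146484375, 269.4789733886719), 89.90166473388672)
1370 [-0.56   0.127  0.819] yaw -0.223 [522.8 -38.3 130.3] offset n.p -191.08624178987637
circle (15.882797241210938, 1.5188959836959839) 89.50366973876953
centre outer face [535.8 -39.7 139.4]
scene 5001 ((519.1630249023438, -32.158470153808594), (279.5977478027344, 233.2344512939453), 3.662346601486206)
274 [ 0.621 -0.136  0.772] yaw 2.926 [585.3 -57.5 137.4] offset n.p 477.19525747232433
circle (50.80213165283203, -2.3977177143096924) 111.90660858154297
centre outer face [545.1 -46.2 166.6]
```

```bash
cat >> h.py <<'E'
def proj(im,W,T=None):
    T=np.array(im['pose']) if T is None else T
    p=(np.asarray(W,float)-T[:3,3])@T[:3,:3]
    q=p[:,:2]*[1,-1]/-p[:,2:]; r2=(q**2).sum(1,keepdims=True); q=q*(1+im['k1']*r2)
    K=np.array(im['camera_matrix']);return q*[K[0,0],K[1,1]]+[K[0,2],K[1,2]]
def frame(yaw):
    c,s=np.cos(yaw),np.sin(yaw)
    X=np.array([.819*c,.819*s,.574]);N=np.array([-.574*c,-.574*s,.819]);return X,np.cross(N,X),N
def rectify(im,o,A,B,half=110,s=2.5):
    n=int(2*half*s);a=half-np.arange(n)/s;b=half-np.arange(n)/s
    BB,AA=np.meshgrid(b,a)
    W=o+AA[...,None]*A+BB[...,None]*B
    q=proj(im,W.reshape(-1,3)).reshape(n,n,2).astype(np.float32)
    return cv2.remap(im['pixels'],q[...,0],q[...,1],cv2.INTER_CUBIC)[:,:,::-1].copy()
E
python3 - <<'E'
from h import *
im=robot.get_image('top')
X,Y,N=frame(-.223)
o=np.array([520,-38,0.]); o=o+N*((-191.09-o@N)/N[2])*0
# point on plane at given x,y
o=np.array([520.,-38,0]); o[2]=(-191.09-o[:2]@N[:2])/N[2]; print(o)
a=rectify(im,o,X,Y)
h=np.array([np.cos(-.223),np.sin(-.223),0]);l=np.array([-h[1],h[0],0])
b=rectify(im,np.array([520,-32,12.]),h,l,half=140,s=550/280)
for g in(a,b):
    for k in(137,275,412): cv2.line(g,(k,0),(k,549),(0,255,255),1);cv2.line(g,(0,k),(549,k),(0,255,255),1)
g=np.hstack([a,b]); cv2.imwrite('pics/rect.png',cv2.resize(g,(800,400)))
E
```

```text
[520.         -38.         127.98902381]
```

View pics/rect.png

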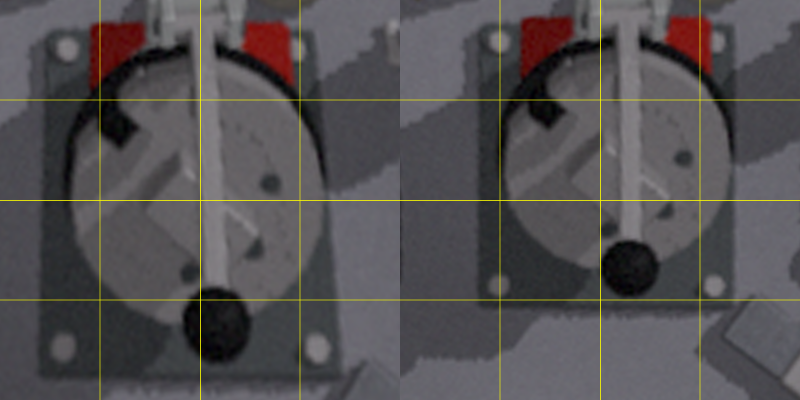

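Fit results:
- **Wheel:** yaw is about -0.223 and the face centre about (526,-38,132).
- **Notch:** about 0.75 rad CCW.
- **Locking arm:** the ball centre is near (455,-20,231), so the arm is at about 0.65 rad.

The plan is to grip the ball with the tool along -N and closing along the hinge axis. First I'll refine the ball position and work out the move.

```bash
cat >> h.py <<'E'
YAW=-.223; C=np.array([526.,-38.3,132.]); X,Y,N=frame(YAW); HG=C+98*X+8*N
def ball(th): a=.2026+th; return HG+149*(-np.cos(a)*X+np.sin(a)*N)
def Rt(psi=0): # tool x at angle psi ccw from X about N
    x=np.cos(psi)*X+np.sin(psi)*Y; return np.c_[x,np.cross(-N,x),-N]
def goto(g,Rg):  # grasp point target; prints rotation, then shift in the target tool frame
    s=robot.observe();R0=R.from_euler('xyz',s['tcp_rot']).as_matrix()
    rv=R.from_matrix(R0.T@Rg).as_rotvec()*180/np.pi/5
    t=(g-78*Rg[:,2]-s['eef_pos'])@Rg/25
    print('rot units',rv.round(2),'then shift units',t.round(2),'t',s['time_s'],'q',s['qpos'].round(2),'F',s['force'].round(1),'w',s['grip_width'],s['grasp_force'])
E
python3 - <<'E'
from h import *
from scipy.optimize import least_squares
for n,(u,v) in dict(top=(320,261),scene=(231,161)).items():
    z=np.load(n+'0.npz');c=z['c'];px=z['px'].astype(int)
    w=np.zeros(c.shape[:2],bool);w[v-14:v+14,u-14:u+14]=1
    m=w&(px.max(2)<60)&(c[...,2]>190)&(c[...,2]<265);p=c[m]
    if len(p)<10: print(n,len(p));continue
    r=least_squares(lambda b:np.linalg.norm(p-b,axis=1)-16,p.mean(0)-[0,0,10],loss='soft_l1');print(n,len(p),r.x.round(1),r.cost)
for th in(.6,.65,.7): print(th,ball(th).round(1))
goto(np.array([455,-20,231.])+100*N,Rt())
E
```

```text
top 208 [453.1 -21.9 229.7] 60.46395631132686
scene 84 [455.3 -25.  229.9] 28.570212041373622
0.6 [457.1 -22.7 223.1]
0.65 [458.7 -23.  230.4]
0.7 [460.6 -23.5 237.6]
rot units [-2.06  6.8   6.48] then shift units [  2.66 -22.42  -1.79] t 0.15 q [-1.33  0.28  1.51 -0.    1.36 -0.12] F [-0.1  0.3 -0.3] w 94.3302938855572 0.0
```

Call:
{"method": "servo_tool", "body": {"plan": [[0, 0, 0, -0.206, 0.68, 0.648, 1], [0, 0, 0, -0.206, 0.68, 0.648, 1], [0, 0, 0, -0.206, 0.68, 0.648, 1], [0, 0, 0, -0.206, 0.68, 0.648, 1], [0, 0, 0, -0.206, 0.68, 0.648, 1], [0, 0, 0, -0.206, 0.68, 0.648, 1], [0, 0, 0, -0.206, 0.68, 0.648, 1], [0, 0, 0, -0.206, 0.68, 0.648, 1], [0, 0, 0, -0.206, 0.68, 0.648, 1], [0, 0, 0, -0.206, 0.68, 0.648, 1], [0, -0.5, -0.2, 0, 0, 0, 1], [0, -1, -0.2, 0, 0, 0, 1], [0, -1, -0.2, 0, 0, 0, 1], [0, -1, -0.2, 0, 0, 0, 1], [0, -1, -0.2, 0, 0, 0, 1], [0, -1, -0.2, 0, 0, 0, 1], [0, -1, -0.2, 0, 0, 0, 1], [0, -1, -0.2, 0, 0, 0, 1], [0, -1, -0.2, 0, 0, 0, 1], [0, -1, 0, 0, 0, 0, 1]], "newtons": 12}}

```text
time_s: 1.82
eef_pos: [230.7, -298.4, 339.9]
tcp_rot: [3.138, -0.61, -0.219]
force: [1.1, 0.0, 0.9]
grip_width: 94.0
grasp_force: 0.0
```

```bash
sed -i 's/C=np.array(\[526.,-38.3,132.\])/C=np.array([523.5,-38.3,131.])/' h.py; python3 - <<'E'
from h import *
goto(np.array([454,-23,230.])+80*N,Rt())
E
```

```text
rot units [0.02 0.01 0.04] then shift units [  2.61 -12.72   0.88] t 1.8167 q [-1.58 -0.21  2.05  0.64  1.22  0.01] F [1.1 0.  0.9] w 93.97466085147849 0.0
```

Call:
{"method": "servo_tool", "body": {"plan": [[0.2, -1, 0, 0, 0, 0, 1], [0.2, -1, 0, 0, 0, 0, 1], [0.2, -1, 0, 0, 0, 0, 1], [0.2, -1, 0, 0, 0, 0, 1], [0.2, -1, 0, 0, 0, 0, 1], [0.2, -1, 0, 0, 0, 0, 1], [0.2, -1, 0, 0, 0, 0, 1], [0.2, -1, 0.1, 0, 0, 0, 1], [0.2, -1, 0.2, 0, 0, 0, 1], [0.2, -1, 0.2, 0, 0, 0, 1], [0.2, -1, 0.2, 0, 0, 0, 1], [0.2, -1, 0.2, 0, 0, 0, 1], [0.2, -0.7, 0, 0, 0, 0, 1], [0, 0, 0, 0, 0, 0, 1], [0, 0, 0, 0, 0, 0, 1], [0, 0, 0, 0, 0, 0, 1]]}}

```text
time_s: 3.15
eef_pos: [360.0, -14.1, 357.5]
tcp_rot: [3.139, -0.608, -0.221]
force: [-0.2, -0.4, 0.0]
grip_width: 94.2
grasp_force: 0.0
```

```bash
python3 - <<'E'
from h import *
from scipy.optimize import least_squares
goto(np.array([454,-23,230.]),Rt())
s=robot.observe(); im=robot.get_image('wrist')
T=np.eye(4);T[:3,:3]=R.from_euler('xyz',s['tcp_rot']).as_matrix();T[:3,3]=s['eef_pos']
W=T@np.array(im['T_tool_cam']);c=cloud(im,W);px=im['pixels'].astype(int)
cv2.imwrite('pics/w1.png',im['pixels'][:,:,::-1]);np.savez('w1.npz',c=c,px=px,W=W)
m=(px.max(2)<60)&(np.linalg.norm(c-[454,-23,230],axis=2)<35);p=c[m];print(len(p))
r=least_squares(lambda b:np.linalg.norm(p-b,axis=1)-16,p.mean(0)-10*N,loss='soft_l1');print(r.x.round(1),r.cost, proj(im,[r.x,C],W))
E
```

```text
rot units [0.02 0.04 0.02] then shift units [ 0.14 -0.48  3.2 ] t 3.15 q [-0.24 -0.36  2.09  0.01  0.8   1.55] F [-0.2 -0.4  0. ] w 94.17928301233599 0.0
581
[454.3 -22.6 231.4] 48.05426961333069 [[265.0191409  217.05001184]
 [270.09813442 188.96163731]]
```

View pics/w1.png

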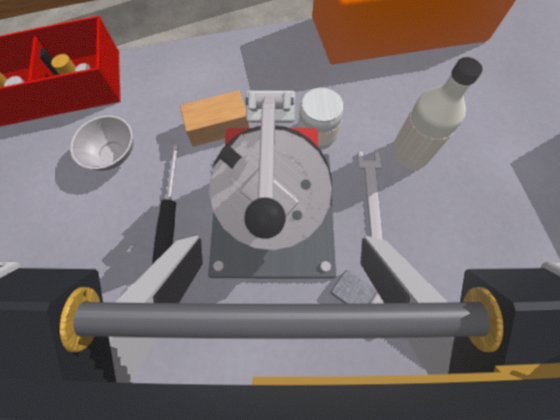

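The wrist view shows the disc centred near (270,187), as predicted. The ball is at (265,217) and the notch at (231,156), about 0.85 rad CCW. Next I go in on the ball and close.

Call:
{"method": "servo_tool", "body": {"plan": [[0.14, -0.48, 0, 0, 0, 0, 1], [0, 0, 0.8, 0, 0, 0, 1], [0, 0, 0.8, 0, 0, 0, 1], [0, 0, 0.8, 0, 0, 0, 1], [0, 0, 0.7, 0, 0, 0, 1], [0, 0, 0, 0, 0, 0, 0.2], [0, 0, 0, 0, 0, 0, 0.2], [0, 0, 0, 0, 0, 0, 0.2], [0, 0, 0, 0, 0, 0, 0.2], [0, 0, 0, 0, 0, 0, 0.2], [0, 0, 0, 0, 0, 0, 0.2], [0, 0, 0, 0, 0, 0, 0.2], [0, 0, 0, 0, 0, 0, 0.2]], "newtons": 12}}

```text
time_s: 4.28
eef_pos: [409.3, -12.7, 296.4]
tcp_rot: [3.14, -0.609, -0.222]
force: [-0.2, -0.6, 0.1]
grip_width: 43.9
grasp_force: 0.0
```

```bash
cat > arc.py <<'E'
from h import *
import sys
# shifts between successive arm angles, from the measured grasp point, in tool (x=X,z=-N) units
s=robot.observe();M=R.from_euler('xyz',s['tcp_rot']).as_matrix();g=s['eef_pos']+78*M[:,2]
d=(g-HG); a=np.arctan2(d@N,-(d@X)); print('grasp',g.round(1),'theta',a-.2026,'r',np.hypot(d@X,d@N),'y',d@Y,'w',s['grip_width'],'F',s['force'].round(1),'t',s['time_s'])
th=np.linspace(a-.2026,float(sys.argv[1]),int(sys.argv[2])+1); k=np.array([ball(t) for t in th])
k+= (g-k[0])  # keep present offset
print(((np.diff(k,axis=0))@M/25).round(2).tolist())
E
python3 arc.py 1.68 16
```

```text
grasp [452.8 -22.7 232.4] theta 0.6638918669264794 r 152.99572059405367 y -0.44013532686861423 w 43.94380445928956 F [-0.2 -0.6  0.1] t 4.2833
[[0.3, 0.0, -0.24], [0.31, 0.0, -0.22], [0.32, 0.0, -0.2], [0.33, 0.0, -0.18], [0.35, 0.0, -0.15], [0.35, 0.0, -0.13], [0.36, 0.0, -0.11], [0.37, 0.0, -0.09], [0.37, 0.0, -0.06], [0.38, 0.0, -0.04], [0.38, 0.0, -0.01], [0.38, 0.0, 0.01], [0.38, 0.0, 0.03], [0.37, 0.0, 0.06], [0.37, 0.0, 0.08], [0.36, 0.0, 0.1]]
```

Call:
{"method": "servo_tool", "body": {"plan": [[0, 0, 0, 0, 0, 0, 0.2], [0, 0, 0, 0, 0, 0, 0.2], [0, 0, 0, 0, 0, 0, 0.2], [0, 0, 0, 0, 0, 0, 0.2], [0.3, 0, -0.24, 0, 0, 0, 0.2], [0.31, 0, -0.22, 0, 0, 0, 0.2], [0.32, 0, -0.2, 0, 0, 0, 0.2], [0.33, 0, -0.18, 0, 0, 0, 0.2], [0.35, 0, -0.15, 0, 0, 0, 0.2], [0.35, 0, -0.13, 0, 0, 0, 0.2], [0.36, 0, -0.11, 0, 0, 0, 0.2]]}}

```text
time_s: 5.2
eef_pos: [438.7, -19.4, 354.9]
tcp_rot: [3.14, -0.607, -0.223]
force: [-0.1, 2.5, -2.6]
grip_width: 30.9
grasp_force: 12.0
```

```bash
python3 arc.py 1.68 10; python3 -c "
from h import *
goto(C,Rt())"
```

```text
grasp [482.1 -29.3 290.8] theta 1.0966256352625248 r 152.77486012532032 y -0.37309796353641067 w 30.936180567088808 F [-0.1  2.5 -2.6] t 5.2
[[0.34, 0.0, -0.08], [0.34, 0.0, -0.07], [0.34, 0.0, -0.05], [0.35, 0.0, -0.02], [0.35, 0.0, -0.0], [0.35, 0.0, 0.02], [0.35, -0.0, 0.04], [0.34, -0.0, 0.06], [0.34, -0.0, 0.08], [0.33, -0.0, 0.1]]
rot units [0.02 0.05 0.  ] then shift units [-2.29 -0.01  6.21] t 5.2 q [-0.19 -0.2   2.01 -0.03  0.73  1.62] F [-0.1  2.5 -2.6] w 30.936180567088808 11.999755650758743
```

Grip holds and forces are small, so I continue.

Call:
{"method": "servo_tool", "body": {"plan": [[0.34, 0, -0.08, 0, 0, 0, 0.2], [0.34, 0, -0.07, 0, 0, 0, 0.2], [0.34, 0, -0.05, 0, 0, 0, 0.2], [0.35, 0, -0.02, 0, 0, 0, 0.2], [0.35, 0, 0, 0, 0, 0, 0.2], [0.35, 0, 0.02, 0, 0, 0, 0.2], [0.35, 0, 0.04, 0, 0, 0, 0.2], [0.34, 0, 0.06, 0, 0, 0, 0.2], [0.34, 0, 0.08, 0, 0, 0, 0.2], [0.33, 0, 0.1, 0, 0, 0, 0.2], [0, 0, 0, 0, 0, 0, 0.2], [0, 0, 0, 0, 0, 0, 0.2], [0, 0, 0, 0, 0, 0, 0.2]]}}

```text
time_s: 6.28
eef_pos: [509.4, -35.5, 402.9]
tcp_rot: [3.14, -0.612, -0.223]
force: [0.5, 1.7, 3.3]
grip_width: 31.6
grasp_force: 12.0
```

```bash
python3 arc.py 1.7 1
```

```text
grasp [553.1 -45.5 339.1] theta 1.677639372276193 r 152.16152165072225 y -0.5273875566707338 w 31.59823108916729 F [0.5 1.7 3.3] t 6.2833
[[0.13, -0.0, 0.04]]
```

Call:
{"method": "servo_tool", "body": {"plan": [[0, 0, 0, 0, 0, 0, 1], [0, 0, 0, 0, 0, 0, 1], [0, 0, 0, 0, 0, 0, 1], [0, 0, 0, 0, 0, 0, 1], [0, 0, 0, 0, 0, 0, 1], [0, 0, -0.5, 0, 0, 0, 1], [0, 0, -0.8, 0, 0, 0, 1], [0, 0, -0.8, 0, 0, 0, 1], [-0.8, 0, 0, 0, 0, 0, 1], [-1, 0, 0, 0, 0, 0, 1], [-1, 0, 0, 0, 0, 0, 1], [-1, 0, 0, 0, 0, 0, 1], [-1, 0, 0, 0, 0, 0, 1], [-0.8, 0, 0, 0, 0, 0, 1], [0, 0, 0, 0, 0, 0, 1], [0, 0, 0, 0, 0, 0, 1]]}}

```text
time_s: 7.62
eef_pos: [366.9, -3.1, 364.9]
tcp_rot: [3.14, -0.609, -0.222]
force: [-0.3, 0.4, 0.4]
grip_width: 93.9
grasp_force: 0.0
```

```bash
python3 - <<'E'
from h import *
goto(C+22*N,Rt())
s=robot.observe(); im=robot.get_image('wrist')
T=np.eye(4);T[:3,:3]=R.from_euler('xyz',s['tcp_rot']).as_matrix();T[:3,3]=s['eef_pos']
W=T@np.array(im['T_tool_cam']); im['pose']=W
c=cloud(im)
g=rectify(im,C,X,Y,half=110,s=2.5);g2=rectify(im,C+28*N,X,Y,half=70,s=550/140)
for q,sc in((g,2.5),(g2,550/140)):
    cv2.circle(q,(275,275),int(70*sc),(0,255,255),1);cv2.drawMarker(q,(275,275),(0,255,255),0,20)
cv2.imwrite('pics/w2.png',cv2.resize(np.hstack([g,g2]),(800,400)))
E
```

```text
rot units [0.02 0.02 0.01] then shift units [-0.11 -0.01  7.35] t 7.6167 q [-0.18 -0.34  2.07 -0.04  0.81  1.64] F [-0.3  0.4  0.4] w 93.93319139052625 0.0
```

View pics/w2.png

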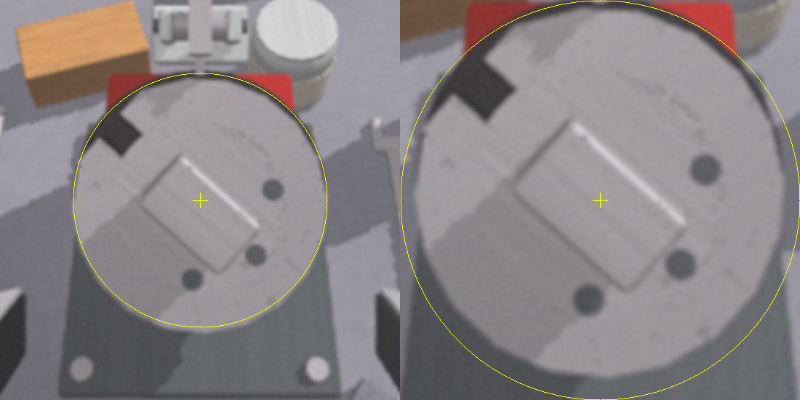

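The rectified view matches my circle. The boss is centred on the axis, about 2 mm low, with its corners at (575,121) and (686,224). The notch is at ψ≈0.83, and the pointer sits straight up from the axis.

Call:
{"method": "servo_tool", "body": {"plan": [[0, 0, 0, 0, 0, -0.95, 1], [0, 0, 0.3, 0, 0, -0.95, 1], [0, 0, 0.4, 0, 0, -0.95, 1], [0, 0, 0.4, 0, 0, -0.95, 1], [0, 0, 0.4, 0, 0, -0.95, 1], [0, 0, 0.4, 0, 0, -0.95, 1], [0, 0, 0.4, 0, 0, -0.95, 1], [0, 0, 0.4, 0, 0, -0.95, 1], [0, 0, 0.4, 0, 0, -0.95, 1], [0, 0, 0.4, 0, 0, -0.95, 1], [0, 0, 0.5, 0, 0, 0, 1], [0, 0, 0.5, 0, 0, 0, 1], [0, 0, 0.5, 0, 0, 0, 1], [0, 0, 0, 0, 0, 0, 1], [0, 0, 0, 0, 0, 0, 1]], "newtons": 30}}

```text
time_s: 8.92
eef_pos: [438.3, -19.6, 262.5]
tcp_rot: [2.666, -0.395, 0.702]
force: [-0.9, 0.1, 0.3]
grip_width: 94.2
grasp_force: 0.0
```

```bash
python3 - <<'E'
from h import *
goto(C-1.2*X+24*N,Rt(.83))
E
```

```text
rot units [-0.01  0.04 -0.01] then shift units [-0.12 -0.17  2.23] t 8.9167 q [-0.19 -0.11  2.2  -0.05  0.45  0.81] F [-0.9  0.1  0.3] w 94.15800893470842 0.0
```

Call:
{"method": "servo_tool", "body": {"plan": [[-0.12, -0.17, 0, 0, 0, 0, 1], [0, 0, 0.5, 0, 0, 0, 1], [0, 0, 0.5, 0, 0, 0, 1], [0, 0, 0.5, 0, 0, 0, 1], [0, 0, 0.5, 0, 0, 0, 1], [0, 0, 0.2, 0, 0, 0, 1], [0, 0, 0, 0, 0, 0, 0.2], [0, 0, 0, 0, 0, 0, 0.2], [0, 0, 0, 0, 0, 0, 0.2], [0, 0, 0, 0, 0, 0, 0.2], [0, 0, 0, 0, 0, 0, 0.2], [0, 0, 0, 0, 0, 0, 0.2], [0, 0, 0, 0, 0, 0, 0.2], [0, 0, 0, 0, 0, 0, 0.2], [0, 0, 0, 0, 0, 0, 0.2], [0, 0, 0, 0, 0, 0, 0.2], [0, 0, 0, 0, 0, 0, 0.2], [0, 0, 0, 0, 0, 0, 0.2]], "newtons": 30}}

```text
time_s: 10.42
eef_pos: [463.5, -24.7, 214.3]
tcp_rot: [2.666, -0.395, 0.703]
force: [-0.6, -1.1, 1.0]
grip_width: 34.0
grasp_force: 29.9
```

```bash
python3 - <<'E'
from h import *
goto(C-1.2*X+24*N,Rt(0));print(robot.observe()['wrist_torque'])
E
```

```text
rot units [0.01 0.04 9.5 ] then shift units [ 0.06 -0.    0.06] t 10.4167 q [-0.19  0.    2.25 -0.07  0.28  0.84] F [-0.6 -1.1  1. ] w 33.952869242514595 29.940575659275055
[-0.18018803  0.22215773 -0.12675175]
```

Call:
{"method": "servo_tool", "body": {"plan": [[0, 0, 0, 0, 0, 0.5, 0.2], [0, 0, 0, 0, 0, 0.5, 0.2], [0, 0, 0, 0, 0, 0.75, 0.2], [0, 0, 0, 0, 0, 0.75, 0.2], [0, 0, 0, 0, 0, 0.75, 0.2], [0, 0, 0, 0, 0, 0.75, 0.2], [0, 0, 0, 0, 0, 0.75, 0.2], [0, 0, 0, 0, 0, 0.75, 0.2], [0, 0, 0, 0, 0, 0.75, 0.2], [0, 0, 0, 0, 0, 0.75, 0.2], [0, 0, 0, 0, 0, 0.75, 0.2], [0, 0, 0, 0, 0, 0.75, 0.2], [0, 0, 0, 0, 0, 0.5, 0.2], [0, 0, 0, 0, 0, 0.5, 0.2], [0, 0, 0, 0, 0, 0, 0.2], [0, 0, 0, 0, 0, 0, 0.2], [0, 0, 0, 0, 0, 0, 0.2], [0, 0, 0, 0, 0, 0, 0.2]]}}

```text
time_s: 11.92
eef_pos: [463.5, -24.8, 214.3]
tcp_rot: [3.139, -0.609, -0.222]
force: [-1.5, -5.0, 1.5]
grip_width: 33.9
grasp_force: 29.9
```

```bash
python3 - <<'E'
from h import *
goto(C-1.2*X+24*N,Rt(0));print(robot.observe()['wrist_torque'])
E
```

```text
rot units [0.02 0.03 0.01] then shift units [ 0.05 -0.01  0.06] t 11.9167 q [-0.19  0.    2.25 -0.07  0.28  1.67] F [-1.5 -5.   1.5] w 33.92475471535737 29.92658257484436
[-0.34001905  0.25141021 -0.41894986]
```

Call:
{"method": "servo_tool", "body": {"plan": [[0, 0, 0, 0, 0, 0, 1], [0, 0, 0, 0, 0, 0, 1], [0, 0, 0, 0, 0, 0, 1], [0, 0, 0, 0, 0, 0, 1], [0, 0, 0, 0, 0, 0, 1], [0, 0, 0, 0, 0, 0, 1], [0, 0, 0, 0, 0, 0, 1], [0, 0, -0.5, 0, 0, 0, 1], [0, 0, -0.8, 0, 0, 0, 1], [0, 0, -1, 0, 0, 0, 1], [0, 0, -1, 0, 0, 0, 1], [0, 0, -1, 0, 0, 0, 1], [0, 0, -1, 0, 0, 0, 1], [0, 0, -1, 0, 0, 0, 1], [0, 0, -0.7, 0, 0, 0, 1], [0, 0, 0, 0, 0, 0, 1], [0, 0, 0, 0, 0, 0, 1]]}}

```text
time_s: 13.33
eef_pos: [365.9, -2.1, 358.4]
tcp_rot: [3.14, -0.611, -0.223]
force: [0.7, -0.1, 0.1]
grip_width: 94.1
grasp_force: 0.0
```

```bash
python3 - <<'E'
from h import *
goto(ball(1.67),Rt())
s=robot.observe(); im=robot.get_image('wrist')
T=np.eye(4);T[:3,:3]=R.from_euler('xyz',s['tcp_rot']).as_matrix();T[:3,3]=s['eef_pos']
im['pose']=T@np.array(im['T_tool_cam'])
g=rectify(im,C,X,Y,half=110,s=2.5);g2=rectify(im,C+65*X,X,Y,half=40,s=550/80)
cv2.circle(g,(275,275),175,(0,255,255),1);cv2.line(g,(275,275),(275,60),(0,255,255),1)
for k in(-9,0,9): cv2.line(g2,(int(275+k*6.875),0),(int(275+k*6.875),549),(0,255,255),1)
cv2.imwrite('pics/w3.png',cv2.resize(np.hstack([g,g2]),(800,400)))
E
```

```text
rot units [0.02 0.01 0.  ] then shift units [5.77 0.02 2.03] t 13.3333 q [-0.17 -0.34  2.08 -0.04  0.79  1.64] F [ 0.7 -0.1  0.1] w 94.1254789460162 0.0
```

View pics/w3.png

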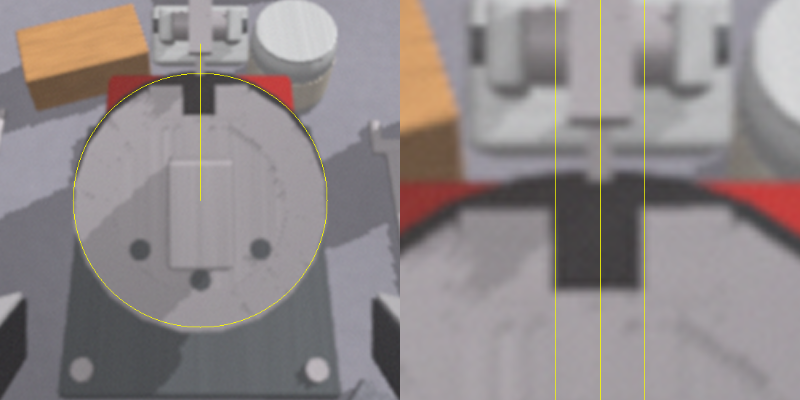

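The notch spans 554–639 px and the pointer is centred at 599, so the error is about 0.01 rad. Now I fetch the ball and bring it down.

Call:
{"method": "servo_tool", "body": {"plan": [[0.8, 0, 0, 0, 0, 0, 1], [1, 0, 0, 0, 0, 0, 1], [1, 0, 0, 0, 0, 0, 1], [1, 0, 0, 0, 0, 0, 1], [1, 0, 0, 0, 0, 0, 1], [1, 0, 0, 0, 0, 0, 1], [0, 0, 0.6, 0, 0, 0, 1], [0, 0, 0.7, 0, 0, 0, 1], [0, 0, 0.6, 0, 0, 0, 1], [0, 0, 0, 0, 0, 0, 0.2], [0, 0, 0, 0, 0, 0, 0.2], [0, 0, 0, 0, 0, 0, 0.2], [0, 0, 0, 0, 0, 0, 0.2], [0, 0, 0, 0, 0, 0, 0.2], [0, 0, 0, 0, 0, 0, 0.2], [0, 0, 0, 0, 0, 0, 0.2], [0, 0, 0, 0, 0, 0, 0.2], [0, 0, 0, 0, 0, 0, 0.2], [0, 0, 0, 0, 0, 0, 0.2], [0, 0, 0, 0, 0, 0, 0.2]], "newtons": 15}}

```text
time_s: 15.05
eef_pos: [508.3, -35.0, 401.9]
tcp_rot: [3.138, -0.609, -0.222]
force: [-1.8, -2.2, 0.2]
grip_width: 31.1
grasp_force: 15.0
```

```bash
python3 arc.py 0.42 30
```

```text
grasp [551.7 -45.1 337.9] theta 1.666386680165738 r 151.44908495043632 y -0.3760863824720213 w 31.109849156951555 F [-1.8 -2.2  0.2] t 15.05
[[-0.24, -0.0, -0.07], [-0.24, -0.0, -0.06], [-0.24, -0.0, -0.05], [-0.24, -0.0, -0.04], [-0.25, -0.0, -0.03], [-0.25, -0.0, -0.02], [-0.25, -0.0, -0.01], [-0.25, -0.0, 0.0], [-0.25, -0.0, 0.01], [-0.25, -0.0, 0.02], [-0.25, -0.0, 0.03], [-0.24, -0.0, 0.04], [-0.24, -0.0, 0.05], [-0.24, -0.0, 0.06], [-0.24, -0.0, 0.07], [-0.23, -0.0, 0.08], [-0.23, -0.0, 0.09], [-0.22, -0.0, 0.1], [-0.22, -0.0, 0.11], [-0.22, -0.0, 0.12], [-0.21, -0.0, 0.13], [-0.2, -0.0, 0.14], [-0.2, -0.0, 0.15], [-0.19, -0.0, 0.16], [-0.19, -0.0, 0.16], [-0.18, -0.0, 0.17], [-0.17, -0.0, 0.18], [-0.16, -0.0, 0.19], [-0.16, -0.0, 0.19], [-0.15, -0.0, 0.2]]
```

Call:
{"method": "servo_tool", "body": {"plan": [[-0.24, 0, -0.07, 0, 0, 0, 0.2], [-0.24, 0, -0.06, 0, 0, 0, 0.2], [-0.24, 0, -0.05, 0, 0, 0, 0.2], [-0.24, 0, -0.04, 0, 0, 0, 0.2], [-0.25, 0, -0.03, 0, 0, 0, 0.2], [-0.25, 0, -0.02, 0, 0, 0, 0.2], [-0.25, 0, -0.01, 0, 0, 0, 0.2], [-0.25, 0, 0, 0, 0, 0, 0.2], [-0.25, 0, 0.01, 0, 0, 0, 0.2], [-0.25, 0, 0.02, 0, 0, 0, 0.2], [-0.25, 0, 0.03, 0, 0, 0, 0.2], [-0.24, 0, 0.04, 0, 0, 0, 0.2], [-0.24, 0, 0.05, 0, 0, 0, 0.2], [-0.24, 0, 0.06, 0, 0, 0, 0.2], [-0.24, 0, 0.07, 0, 0, 0, 0.2], [-0.23, 0, 0.08, 0, 0, 0, 0.2], [-0.23, 0, 0.09, 0, 0, 0, 0.2], [-0.22, 0, 0.1, 0, 0, 0, 0.2], [-0.22, 0, 0.11, 0, 0, 0, 0.2], [-0.22, 0, 0.12, 0, 0, 0, 0.2]]}}

```text
time_s: 16.72
eef_pos: [418.6, -14.4, 322.6]
tcp_rot: [3.139, -0.608, -0.222]
force: [-1.3, -5.0, 1.3]
grip_width: 30.9
grasp_force: 15.0
```

```bash
python3 arc.py 0.04 20
```

```text
grasp [462.  -24.4 258.6] theta 0.845779502030538 r 153.0889921686848 y -0.07641795168430311 w 30.945756424232524 F [-1.3 -5.   1.3] t 16.7167
[[-0.21, -0.0, 0.12], [-0.2, -0.0, 0.13], [-0.19, -0.0, 0.14], [-0.19, -0.0, 0.15], [-0.18, -0.0, 0.16], [-0.18, -0.0, 0.16], [-0.17, -0.0, 0.17], [-0.16, -0.0, 0.18], [-0.16, -0.0, 0.18], [-0.15, -0.0, 0.19], [-0.14, -0.0, 0.2], [-0.13, -0.0, 0.2], [-0.12, -0.0, 0.21], [-0.12, -0.0, 0.21], [-0.11, -0.0, 0.22], [-0.1, -0.0, 0.22], [-0.09, -0.0, 0.22], [-0.08, -0.0, 0.23], [-0.07, -0.0, 0.23], [-0.06, -0.0, 0.23]]
```

Call:
{"method": "servo_tool", "body": {"plan": [[-0.21, 0, 0.12, 0, 0, 0, 0.2], [-0.2, 0, 0.13, 0, 0, 0, 0.2], [-0.19, 0, 0.14, 0, 0, 0, 0.2], [-0.19, 0, 0.15, 0, 0, 0, 0.2], [-0.18, 0, 0.16, 0, 0, 0, 0.2], [-0.18, 0, 0.16, 0, 0, 0, 0.2], [-0.17, 0, 0.17, 0, 0, 0, 0.2], [-0.16, 0, 0.18, 0, 0, 0, 0.2], [-0.16, 0, 0.18, 0, 0, 0, 0.2], [-0.15, 0, 0.19, 0, 0, 0, 0.2], [-0.14, 0, 0.2, 0, 0, 0, 0.2], [-0.13, 0, 0.2, 0, 0, 0, 0.2], [-0.12, 0, 0.21, 0, 0, 0, 0.2], [-0.12, 0, 0.21, 0, 0, 0, 0.2], [0, 0, 0, 0, 0, 0, 0.2]]}}

```text
time_s: 17.97
eef_pos: [405.5, -11.5, 239.2]
tcp_rot: [3.14, -0.605, -0.223]
force: [1.3, -5.9, -1.7]
grip_width: 31.2
grasp_force: 15.0
```

```bash
python3 arc.py 0.0 7
```

```text
grasp [448.8 -21.4 175.1] theta 0.2864402367637767 r 153.4387641707149 y -0.059556279141204725 w 31.23803891829572 F [ 1.3 -5.9 -1.7] t 17.9667
[[-0.11, -0.0, 0.22], [-0.1, -0.0, 0.22], [-0.09, -0.0, 0.23], [-0.08, -0.0, 0.23], [-0.07, -0.0, 0.23], [-0.06, -0.0, 0.24], [-0.05, -0.0, 0.24]]
```

Call:
{"method": "servo_tool", "body": {"plan": [[-0.11, 0, 0.22, 0, 0, 0, 0.2], [-0.1, 0, 0.22, 0, 0, 0, 0.2], [-0.09, 0, 0.23, 0, 0, 0, 0.2], [-0.08, 0, 0.23, 0, 0, 0, 0.2], [-0.07, 0, 0.23, 0, 0, 0, 0.2], [-0.06, 0, 0.22, 0, 0, 0, 0.2], [0, 0, 0, 0, 0, 0, 0.2]]}}

```text
time_s: 18.55
eef_pos: [414.2, -13.5, 204.3]
tcp_rot: [3.141, -0.604, -0.224]
force: [-1.0, -5.3, -2.7]
grip_width: 31.1
grasp_force: 15.0
```

```bash
python3 arc.py 0.0 2
```

```text
grasp [457.4 -23.4 140.1] theta 0.05068241803232987 r 153.17776298481215 y -0.09988615535240367 w 31.141093277832983 F [-1.  -5.3 -2.7] t 18.55
[[-0.03, -0.0, 0.15], [-0.03, -0.0, 0.15]]
```

Call:
{"method": "servo_tool", "body": {"plan": [[-0.03, 0, 0.15, 0, 0, 0, 0.2], [-0.03, 0, 0.15, 0, 0, 0, 0.2], [0, 0, 0, 0, 0, 0, 0.2]]}}

```text
time_s: 18.8
eef_pos: [416.9, -14.1, 197.7]
tcp_rot: [3.14, -0.605, -0.224]
force: [-2.0, -4.8, -0.8]
grip_width: 31.2
grasp_force: 15.0
```

```bash
python3 arc.py 0.0 2
```

```text
grasp [460.1 -24.  133.6] theta 0.003879330287262811 r 153.00198278713543 y -0.08443574877944388 w 31.15145416369459 F [-2.  -4.8 -0.8] t 18.8
[[-0.0, -0.0, 0.01], [-0.0, -0.0, 0.01]]
```

Call:
{"method": "servo_tool", "body": {"plan": [[0, 0, 0.1, 0, 0, 0, 0.2], [0, 0, 0.1, 0, 0, 0, 0.2], [0, 0, 0, 0, 0, 0, 0.2]]}}

```text
time_s: 19.05
eef_pos: [419.4, -14.7, 194.3]
tcp_rot: [3.14, -0.606, -0.224]
force: [-7.1, -2.9, 6.7]
grip_width: 31.2
grasp_force: 15.0
```

```bash
python3 arc.py 0.0 1
```

```text
grasp [462.7 -24.6 130.2] theta -0.023023593952046728 r 151.9586850861038 y -0.10297183565624035 w 31.239272461924163 F [-7.1 -2.9  6.7] t 19.05
[[0.03, 0.0, -0.13]]
```

The stop is felt, about 10 N along the axis. I add a touch more, then release and back off.

Call:
{"method": "servo_tool", "body": {"plan": [[0, 0, 0.08, 0, 0, 0, 0.2], [0, 0, 0, 0, 0, 0, 0.2], [0, 0, 0, 0, 0, 0, 1], [0, 0, 0, 0, 0, 0, 1], [0, 0, 0, 0, 0, 0, 1], [0, 0, 0, 0, 0, 0, 1], [0, 0, 0, 0, 0, 0, 1], [0, 0, 0, 0, 0, 0, 1], [0, 0, 0, 0, 0, 0, 1], [0, 0, -0.5, 0, 0, 0, 1], [0, 0, -0.8, 0, 0, 0, 1], [0, 0, -1, 0, 0, 0, 1], [0, 0, -1, 0, 0, 0, 1], [0, 0, -1, 0, 0, 0, 1], [0, 0, -0.7, 0, 0, 0, 1], [0, 0, 0, 0, 0, 0, 1], [0, 0, 0, 0, 0, 0, 1]]}}

```text
time_s: 20.47
eef_pos: [352.9, 0.7, 296.3]
tcp_rot: [3.14, -0.611, -0.223]
force: [-0.6, -0.4, -0.6]
grip_width: 94.2
grasp_force: 0.0
```

```bash
python3 - <<'E'
from h import *
from scipy.optimize import least_squares
s=robot.observe(); im=robot.get_image('wrist')
T=np.eye(4);T[:3,:3]=R.from_euler('xyz',s['tcp_rot']).as_matrix();T[:3,3]=s['eef_pos']
im['pose']=T@np.array(im['T_tool_cam']);c=cloud(im);px=im['pixels'].astype(int)
e=ball(0)
m=(px.max(2)<60)&(np.linalg.norm(c-e,axis=2)<30);p=c[m]
r=least_squares(lambda b:np.linalg.norm(p-b,axis=1)-16,p.mean(0)-10*N,loss='soft_l1');d=r.x-HG
print(len(p),r.x.round(1),'theta',np.arctan2(d@N,-(d@X))-.2026,'F',s['force'])
cv2.imwrite('pics/w4.png',rectify(im,C,X,Y,half=100,s=3))
E
```

```text
521 [461.3 -24.3 134. ] theta 0.003403718782544307 F [-0.57456721 -0.44728699 -0.62838991]
```

View pics/w4.png

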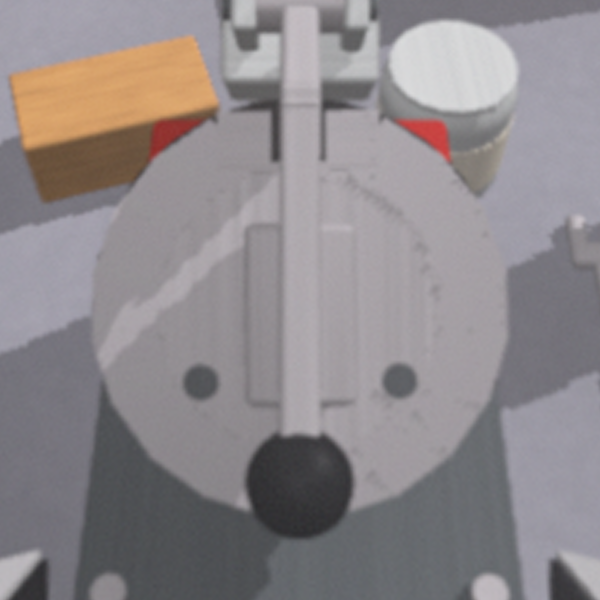

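The arm lies down over the boss with its bar centred in the notch (273–327 px). The ball at (300,485) fits θ≈0.00, and the gripper is clear, so I hand in.

```bash
python3 -c "
from rig import robot
print(robot.hand_in())"
```

```text
the job is handed in; nothing more can be done
None
```

The job is handed in at about 20 s of the 61 s; no verdict came back. By my last measurements the notch is within about 0.01 rad of the pointer, the locking arm is fully down (about 0.00 rad), and no bystander was touched.

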